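# Sweep the small bearings down the chute and shut the drawer

### The arm

A 6-joint arm with a two-finger parallel gripper is mounted at the origin on a cart in front of the work surface, level with it; the furniture and walls round the work are solid. World frame = base frame: x ahead of the robot, y to its left, z up, the work surface at z = 0. Lengths are in m, angles in rad, forces in N, time in s.
With the tool pointing down it reaches from about 0.375 to 0.9 m from the base axis. Payload 3.1 kg.
Tool frame: the origin (TCP) lies at the centre of the arm's flange, where the gripper is bolted on; the fingertips stand 173 mm ahead of it and the grasp point (between the pads) lies 155 mm ahead of it; z points along the fingers, y is the line along which they close (so a half turn about z gives the same grasp; the last joint's range is limited). The gripper opens to 85 mm and grips with 20 to 120 N. Pads are 22 mm wide; open, the fingers measure 114 mm over their backs; the gripper's body (76 mm by 85 mm) begins 54 mm behind the grasp point. The pads swing forward as they close: fully open they stand 13 mm farther back than shut.
Start: joints at [1.171, 0.527, 1.433, -0, 1.181, -0.178], TCP at [0.137, 0.61, 0.405] pointing down, gripper open.
Joint ranges: [-3.08, 3.08], [-0.75, 2.2], [0.22, 2.44], [-1.43, 4.57], [0, 2.65], [-2.85, 2.85]. Speed limits (rad/s): [2.79, 2.79, 3.14, 3.14, 3.14, 3.14].

### API

Orientations are given as a unit quaternion [x, y, z, w].
In Python, from station import * gives the robot as it stands.
- The arm moves only by the shell command python3 -m jog 'ROWS' [OPENING] [FORCE]. ROWS is a JSON object of lists of equal length, an entry for each row: "linear": the shift along the world's x, y, z in mm, a list of three; "turn": the turn about the world's z in units of 5 degrees (1.0 is 5 degrees). A call has 1 to 12 rows; each row shifts and turns the commanded pose from where the row before left it; what a row does not reach is not made up. A row lasts 1/8 s, in which the tool goes at most 62.5 mm and 10.7 degrees, less where a joint would pass 70% of its speed; a pose out of reach is approached as far as the arm can. A call is refused whole if a number of a shift passes 62.5 or a number of a turn 1, either way. A call with a gripper value outside its range is refused whole. OPENING is the opening, from 0 (shut) to 1 (fully open), set as the call begins (- or left out, the last holds). The fingers move at their own pace and stop on an object; FORCE is the grip in N (left out, the last holds). Time passes only in rows, so rows that do not move let the fingers close. It gives the time, the measured TCP pose, the force, the opening and the grip force at its end, in the units of the state.
- sense(): the state, without advancing time (a new reading comes with each control period).
- snapshot(name): name is "side" or "top"; returns the picture (420x560x3 uint8, red, green, blue); there is no depth.
- get_calibration(name): a dict with "fx", "fy", "cx", "cy" (pixels), "dist_coeffs" ([k1, k2, p1, p2, k3] as OpenCV has them; the pictures are not rectified), "world_to_cam" (4x4, takes a point from world to camera coordinates). Camera axes: x right, y down, z forward; pixel columns grow to the right and rows downward; lengths in m; the calibration is good to about 2 mm. A picture is of the moment at which its call begins. get_calibration takes no time and is no camera call.
- sign_off(): hands the job in; it is judged then, once.
The state is a dict: "t": time; "q": joint angles; "qd": joint speeds; "tau": joint torques, N m; "tcp_pos": TCP position; "tool_rot": TCP orientation; "force": force on the tool from outside, world axes, zero at the start; "ft_torque": the same for the moment, N m; "finger_gap": opening from 0.0 (shut) to 1.0 (fully open); "gripper_force": force on a finger pad.
Only numpy, scipy, OpenCV 4.12 (cv2) and the standard library are available. Lean on these libraries where they do the work, as an engineer would, in place of code of your own. Each camera call takes 0.05 s, during which the arm holds its last target. There are 200 camera calls.

### The job

Two small bearings and one large bearing lie on the green counting tray. With your fingertips sweep the two small ones down the tray's chute into the open drawer of the cabinet, keep the large one lying on the tray, and then push the drawer fully shut. Slide the bearings only, never pick one up, and leave the tools and supplies round about where they are.

Things in the scene. Friction and masses are not known exactly. Their poses are not given: they have to be found in the camera images.
- tray: Green counting tray on a tube stand, fixed, right (-y) of the open drawer. Origin on the table; x to its far side, y towards the drawer. Flat floor 108 mm above the table, x -100 to 87, y -150 to 100 mm; rims 3 mm thick, 17 mm above the floor. Inside, a slanting rim from (-100, 20) to (12, 100) mm shuts off a corner pocket with three stray nuts, so the floor narrows to the open chute at the +y end.
- chute_top (a point): Middle of the chute's upper edge, at floor level: tray (50, 100, 108) mm. Axes as the tray's. The chute, between side rims at tray x 12 and 87 mm, drops 40 mm over 45 mm of y, steep enough (42 degrees) for a bearing to slide down by itself; its lip ends over the drawer's side wall at z 68 mm.
- small_a: Small ball bearing to put away: pale steel ring with dark seal, 42 mm in diameter, 13 mm high, 80 g, lying flat (its bore is too narrow for fingers: a solid disc to push). Origin in the centre of its underside.
- small_b: The other small ball bearing to put away, same as small_a.
- large: Large ball bearing that stays on the tray: same look, 52 mm in diameter, 16 mm high, 120 g. Origin in the centre of its underside. It may be slid about on the tray. Which bearing lies where on the tray is drawn at random.
- drawer_cabinet: Grey cabinet with six small drawers, 3 rows of 2, fixed; 160 mm deep, 300 mm wide, 190 mm high. Origin on the table in the middle of its foot, x to its back; its front face is at x -74 mm. The lowest drawer on its right side (-y) stands open beside the tray.
- drawer_cabinet_drawer0 (a joint): How far that drawer is pulled out, m: 0 fully shut, 0.11 fully out. It slides along the cabinet's x axis with about 0.5 N of friction and stays where it is left.
- drawer_front (a point): Middle of the outer face of that drawer's front, 144 mm wide, 57 mm high, top edge 62 mm above the table; pushed along +x of this frame it shuts. A finger lip 36 mm wide juts out 12 mm at 9 to 13 mm above the table. Closed drawers rise above it to 190 mm, so for the last 4 cm the fingers must lean, pointing forward and down at about 40 degrees.
- drawer_floor (a point): Middle of that drawer's inner floor; moves with the drawer. Inside it measures 146 mm (x) by 140 mm (y) and its side walls are 49 mm high. Axes as the cabinet's.
- screwdriver: Red and black screwdriver, 205 mm long, lying loose in front of the tray; leave it. Origin under its middle, y along it.
- marker: Black and blue marker pen, 131 mm long, lying loose; leave it. Origin under its middle, y along it.
- tape_measure: Yellow pocket tape measure, 68 x 83 x 37 mm, lying loose in front of the vise; leave it. Origin under its middle.
- wrench: Combination spanner, 140 mm long, 7 mm thick, lying loose near the table's front edge; leave it. Origin under its middle, y along it.
Mind the look-alikes: they are no part of the job. Leave any blue look-alike of the large alone. What is shaped like the small_b but brown is not meant.

How it is judged:
On the way, in this order (a step that is already met when the one before it is completed fails the run):
1. both small bearings lie in the drawer, which is still open (x of small_a in the frame of drawer_floor between -0.075 and 0.075 m and y of small_a in the frame of drawer_floor between -0.071 and 0.071 m and z of small_a in the frame of drawer_floor between -0.006 and 0.048 m and x of small_b in the frame of drawer_floor between -0.075 and 0.075 m and y of small_b in the frame of drawer_floor between -0.071 and 0.071 m and z of small_b in the frame of drawer_floor between -0.006 and 0.048 m and value of joint drawer_cabinet_drawer0 above 0.03 m), for 0.2 s.
2. the drawer is pushed shut (value of joint drawer_cabinet_drawer0 below 0.006 m), for 0.2 s.
At the end, for the whole second after the job is handed in: Both small bearings lie in the drawer, the drawer is shut to within 6 mm, and the large bearing lies flat on the tray's floor, all at rest (x of small_a in the frame of drawer_floor between -0.075 and 0.075 m and y of small_a in the frame of drawer_floor between -0.071 and 0.071 m and z of small_a in the frame of drawer_floor between -0.006 and 0.048 m and x of small_b in the frame of drawer_floor between -0.075 and 0.075 m and y of small_b in the frame of drawer_floor between -0.071 and 0.071 m and z of small_b in the frame of drawer_floor between -0.006 and 0.048 m and x of large in the frame of tray between -0.105 and 0.0925 m and y of large in the frame of tray between -0.155 and 0.095 m and z of large in the frame of tray between 0.1 and 0.118 m and value of joint drawer_cabinet_drawer0 below 0.006 m and linear speed of each of small_a, small_b, large below 0.02 m/s); the robot touches nothing.
It fails at once if a bearing is lifted more than 18 mm off the tray's floor (height (world z) of any of small_a, small_b, large above 0.126 m).
It fails at once if the large bearing leaves the tray's floor (not (x of large in the frame of tray between -0.105 and 0.0925 m and y of large in the frame of tray between -0.155 and 0.095 m and z of large in the frame of tray above 0.09 m)).
It fails at once if one of the tools or supplies round about is moved more than 20 mm (distance of any of screwdriver, marker, tape_measure, wrench from where it was at the start of the episode above 0.02 m).
It also fails if it takes over 72 s, if anything falls off the work surface, if the arm or the gripper's body presses on something with over 40 N, if the wrist force passes 120 N, or if a joint passes its speed limit or range.

## Working session

There is one attempt and no reset: what is moved stays moved. The work goes in short steps, Python scripts to look and compute and a shell command to move; the robot and the scene stay as the last step left them, time stands still between calls to the robot, and variables do not carry over. Pictures are saved under pics/ and viewed, at most 10 in all, crops included, and the job is handed in when it is done.

```bash
mkdir -p pics; ls
cat > h.py <<'E'
from station import *
import numpy as np, cv2
def snap(n,f):
    im=snapshot(n); cv2.imwrite('pics/'+f+'_raw.png',im[:,:,::-1]); return im
def ray(n,uv):
    c=get_calibration(n);K=np.array([[c['fx'],0,c['cx']],[0,c['fy'],c['cy']],[0,0,1]])
    p=cv2.undistortPoints(np.array(uv,float).reshape(-1,1,2),K,np.array(c['dist_coeffs']))[:,0]
    T=np.array(c['world_to_cam']);R=T[:3,:3];o=-R.T@T[:3,3]
    return o,(np.c_[p,np.ones(len(p))])@R
def atz(n,uv,z):
    o,d=ray(n,uv); return o+d*((z-o[2])/d[:,2])[:,None]
def proj(n,P):
    c=get_calibration(n);K=np.array([[c['fx'],0,c['cx']],[0,c['fy'],c['cy']],[0,0,1]])
    T=np.array(c['world_to_cam'])
    return cv2.projectPoints(np.array(P,float).reshape(-1,1,3),cv2.Rodrigues(T[:3,:3])[0],T[:3,3],K,np.array(c['dist_coeffs']))[0][:,0]
E
python3 - <<'E'
from h import *
a=snap('top','t0');b=snap('side','s0')
cv2.imwrite('pics/t0.png',cv2.resize(a,(800,600),interpolation=2)[:,:,::-1])
cv2.imwrite('pics/s0.png',cv2.resize(b,(800,600),interpolation=2)[:,:,::-1])
for n in('top','side'):print(ray(n,[[280,210]]))
s=sense();print(s['tcp_pos'],s['tool_rot'],s['t'])
E
```

```text
pics
(array([ 0.43892644, -0.16891689,  1.61704419]), array([[ 0.09362978, -0.00308895, -0.99566785]]))
(array([ 0.08121041, -1.09121823,  0.62979321]), array([[ 0.40089859,  0.78557246, -0.47138231]]))
[0.1373446  0.60940432 0.40380725] [ 1.10683472e-01  9.93855202e-01 -9.62454740e-04 -2.81556446e-04] 0.1
```

View pics/t0.png

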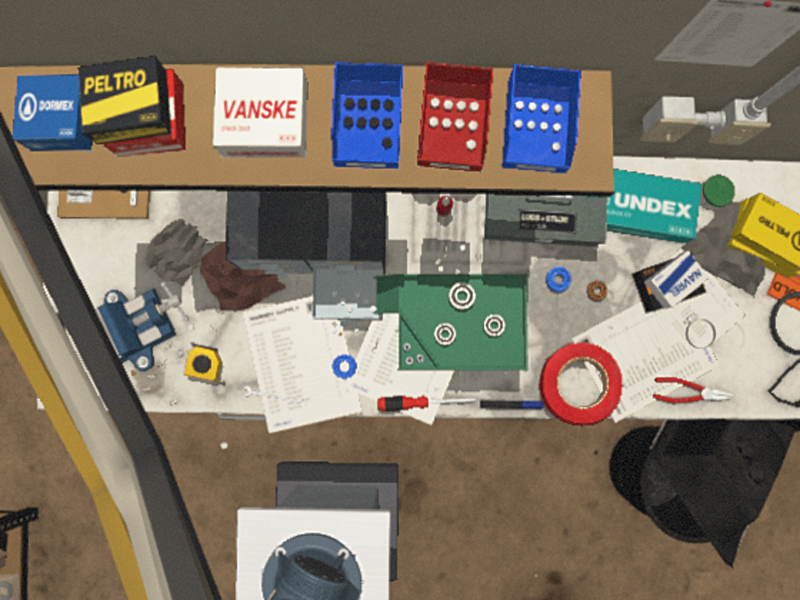

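View pics/s0.png

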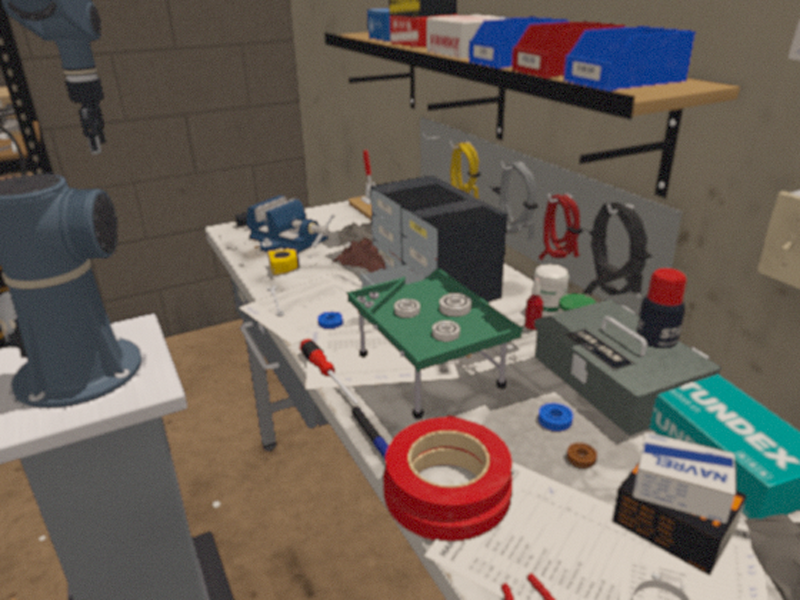

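Top view: steel bearings on the tray at (461,295), (494,325) and (445,333). Look-alikes are blue rings at (344,366) and (558,280) and a brown one at (597,291), all off the tray. The one at (461,295) looks largest, so I'm taking a close crop.

Run:
```python
import cv2
a=cv2.imread('pics/t0_raw.png')[180:280,215:375]
cv2.imwrite('pics/c0.png',cv2.resize(a,(800,500),interpolation=cv2.INTER_CUBIC))
```

```text
(no output)
```

View pics/c0.png

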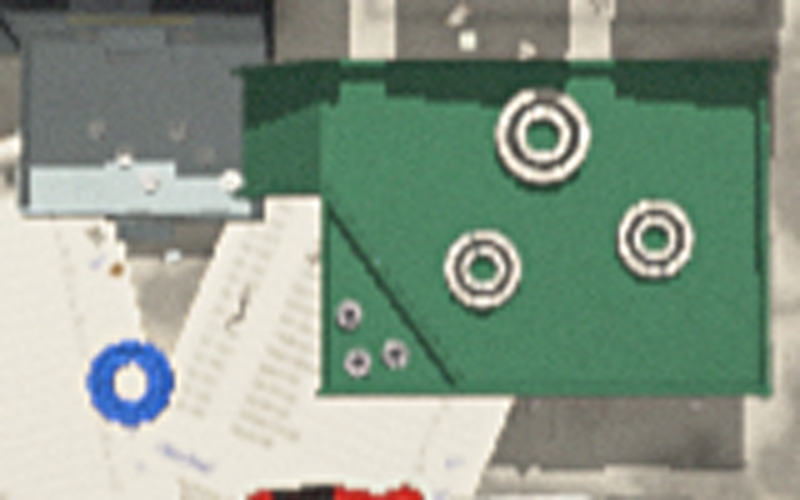

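The crop shows the large bearing at (543,138), about 92 px across. The small ones are at (483,270) and (655,240), about 75 px. The chute's upper edge runs along column ~322, rows 80–195.

Run:
```python
from h import *
np.set_printoptions(precision=4,suppress=True)
f=lambda u,v:[215+(u+.5)/5-.5,180+(v+.5)/5-.5]
print('brg',atz('top',[f(543,138),f(483,270),f(655,240)],[.124]*1+[.121]*2 if 0 else .122))
print('rim BL,BR,TR',atz('top',[f(322,395),f(771,395),f(770,60)],.125))
print('slantrim top end, bottom end',atz('top',[f(325,198),f(455,383)],.125))
print('chute lip',atz('top',[f(247,193),f(240,70)],.085))
print('drawer front TL/BL, right',atz('top',[f(22,213),f(262,213)],.062))
print('cab', atz('top',[f(18,35),f(268,35)],.19))
```

```text
brg [[ 0.5893 -0.2942  0.122 ]
 [ 0.5149 -0.2614  0.122 ]
 [ 0.5331 -0.3574  0.122 ]]
rim BL,BR,TR [[ 0.4441 -0.1729  0.125 ]
 [ 0.4477 -0.4223  0.125 ]
 [ 0.6351 -0.4212  0.125 ]]
slantrim top end, bottom end [[ 0.5535 -0.1728  0.125 ]
 [ 0.4519 -0.2464  0.125 ]]
chute lip [[ 0.5587 -0.1283  0.085 ]
 [ 0.6294 -0.123   0.085 ]]
drawer front TL/BL, right [[ 0.5468  0.0026  0.062 ]
 [ 0.5491 -0.1366  0.062 ]]
cab [[ 0.6334 -0.0069  0.19  ]
 [ 0.6355 -0.1408  0.19  ]]
```

```bash
python3 - <<'E'
from h import *
o1,d1=ray('top',[[428.4,131]]);o2,d2=ray('side',[[442,68]])
A=np.c_[d1[0],-d2[0]];s=np.linalg.lstsq(A,o2-o1,rcond=None)[0]
print('shelf corner',o1+s[0]*d1[0],o2+s[1]*d2[0])
E
python3 -m jog '{"linear":[[20,-45,0],[25,-50,0],[25,-50,0],[25,-50,0],[25,-50,0],[25,-50,0],[25,-50,0],[25,-50,0],[25,-50,0],[25,-50,0],[25,-50,0],[25,-50,0]],"turn":[-1,-1,-1,-1,-1,-1,-1,-1,-1,-1,-1,-1]}' 0.28 20
```

```text
shelf corner [ 0.72527438 -0.49437121  0.4740631 ] [ 0.72198531 -0.49130357  0.47236562]
t: 1.6
tcp_pos: [0.4329, 0.0128, 0.4046]
tool_rot: [0.594, 0.804, 0.0, -0.0]
force: [0.9, 0.0, -0.4]
finger_gap: 0.283
gripper_force: 0.0
```

```bash
python3 -m jog '{"linear":[[4,-30,0],[4,-30,0],[4,-30,0],[4,-30,0],[4,-30,0],[4,-30,0],[4,-30,0],[4,-30,0],[4,-30,0],[4,-28,0],[4,0,0],[4,0,0]],"turn":[-1,-1,-1,-1,-1,-1,-1,-1,-1,-1,-1,-1]}'
python3 -m jog '{"linear":[[0,0,-20],[0,0,-25],[0,0,-20],[0,0,0],[0,0,0]],"turn":[-1,-1,-0.9,0,0]}'
python3 - <<'E'
from h import *
s=sense();print(s['tcp_pos'],s['q'],s['force'])
b=snap('side','s1')
u=proj('side',[s['tcp_pos']-[0,0,.17]])[0];print(u)
x,y=np.clip(u.astype(int)-[90,90],0,None)
cv2.imwrite('pics/s1.png',cv2.resize(b[y:y+150,x:x+200],(800,600),interpolation=2)[:,:,::-1]);print(x,y)
E
```

```text
t: 3.1
tcp_pos: [0.4803, -0.2838, 0.4041]
tool_rot: [0.917, 0.399, -0.0, -0.001]
force: [-0.7, -0.0, 0.2]
finger_gap: 0.28
gripper_force: 0.0
t: 3.72
tcp_pos: [0.4807, -0.2835, 0.3401]
tool_rot: [0.959, 0.283, 0.0, 0.0]
force: [0.9, 0.4, 0.3]
finger_gap: 0.281
gripper_force: 0.0
[ 0.4806586  -0.28350191  0.34014022] [-7.33145785e-01  5.23268129e-01  1.66604413e+00 -8.03229255e-06
  9.51632867e-01  2.64201783e-01] [0.93156061 0.35952626 0.31061413]
[274.85023984 201.64460031]
184 111
```

View pics/s1.png

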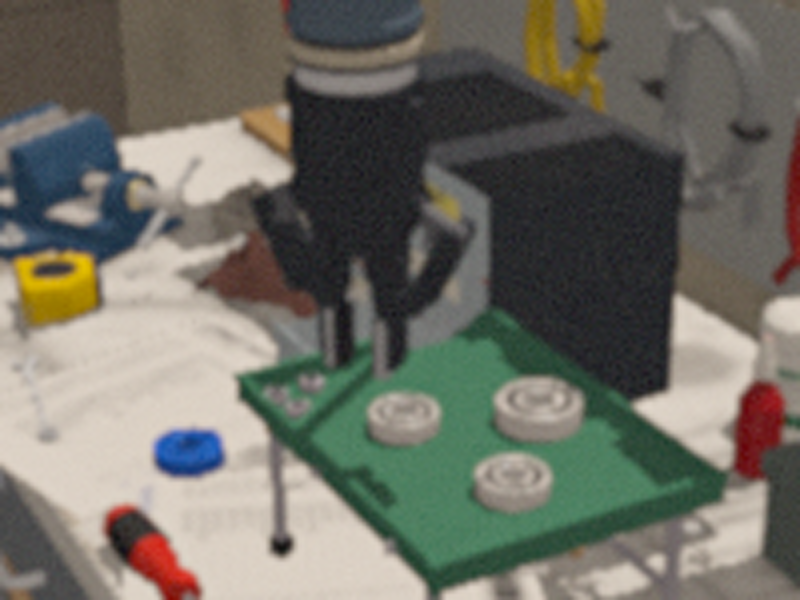

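The fingertips, at (360,365) in the crop, are behind the small bearing near the pocket, as predicted. I'll lower them and sweep.

```bash
python3 -m jog '{"linear":[[0,0,-20],[0,0,-20],[0,0,-14],[0,0,0]],"turn":[0,0,0,0]}'
python3 -m jog '{"linear":[[12,8,0],[12,8,0],[12,8,0],[12,8,0],[12,8,0],[12,8,0],[12,8,0],[12,8,0],[0,0,0],[-10,-7,0],[-10,-7,0],[0,0,0]],"turn":[0,0,0,0,0,0,0,0,0,0,0,0]}'
python3 - <<'E'
from h import *
s=sense();print(s['tcp_pos'],s['force'])
b=snap('top','t1');a=snap('side','s2')
c=np.hstack([cv2.resize(b[180:280,225:375],(450,300),interpolation=2),cv2.resize(a[170:280,240:370],(350,300),interpolation=2)])
cv2.imwrite('pics/t1.png',c[:,:,::-1])
E
```

```text
t: 4.28
tcp_pos: [0.4804, -0.2833, 0.2853]
tool_rot: [0.959, 0.282, -0.0, -0.001]
force: [0.4, -0.9, -0.1]
finger_gap: 0.28
gripper_force: 0.0
t: 5.78
tcp_pos: [0.5551, -0.2344, 0.2857]
tool_rot: [0.96, 0.281, -0.0, -0.0]
force: [1.0, 0.3, -0.1]
finger_gap: 0.282
gripper_force: 0.0
[ 0.55507841 -0.23439148  0.28566324] [ 0.99992202  0.29426844 -0.07146098]
```

View pics/t1.png

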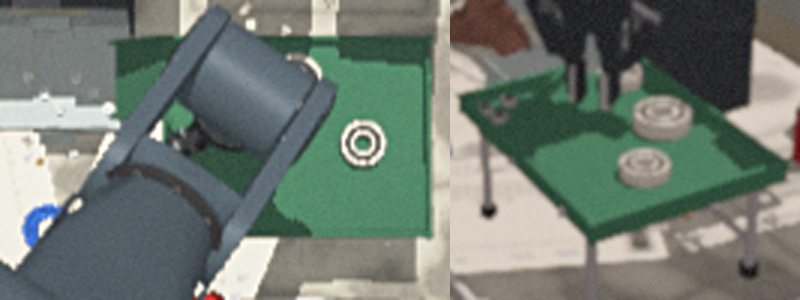

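The side view (right half) shows small bearing 1 at (630,78), pushed ahead toward the throat. The large one at (663,117) and small 2 at (643,167) haven't moved. Next I turn square to the chute and push along +y.

```bash
python3 -c "
from h import *
print(atz('side',[[240+630/2.69-450/2.69,170+76/2.727]],.115))"
python3 -m jog '{"linear":[[0,-6,0],[0,0,0],[0,0,0],[0,0,0],[0,0,0],[0,0,0],[0,0,0],[0,0,0],[0,-2,0],[0,-2,0],[0,-1,0],[0,0,0]],"turn":[1,1,1,1,1,1,1,1,1,1,1,0.4]}'
python3 -m jog '{"linear":[[14,0,0],[14,0,0],[14,0,0],[0,0,0],[0,10,0],[0,10,0],[0,10,0],[0,10,0],[0,10,0],[0,10,0],[0,10,0],[0,0,0]],"turn":[0,0,0,0,0,0,0,0,0,0,0,0]}'
python3 - <<'E'
from h import *
s=sense();print(s['tcp_pos'],s['force'])
b=snap('top','t2');a=snap('side','s3')
c=np.hstack([cv2.resize(b[180:280,215:365],(450,300),interpolation=2),cv2.resize(a[150:260,210:340],(350,300),interpolation=2)])
cv2.imwrite('pics/t2.png',c[:,:,::-1])
E
```

```text
[[ 0.61066923 -0.20868297  0.115     ]]
t: 7.38
tcp_pos: [0.5566, -0.2444, 0.2858]
tool_rot: [0.708, 0.706, 0.0, 0.0]
force: [-0.9, 0.9, -0.1]
finger_gap: 0.28
gripper_force: 0.0
t: 8.88
tcp_pos: [0.5984, -0.1733, 0.2856]
tool_rot: [0.708, 0.706, -0.0, -0.0]
force: [0.3, 1.0, -0.3]
finger_gap: 0.28
gripper_force: 0.0
[ 0.59836669 -0.17330476  0.28561239] [ 0.34337657  1.01816681 -0.30119263]
```

View pics/t2.png

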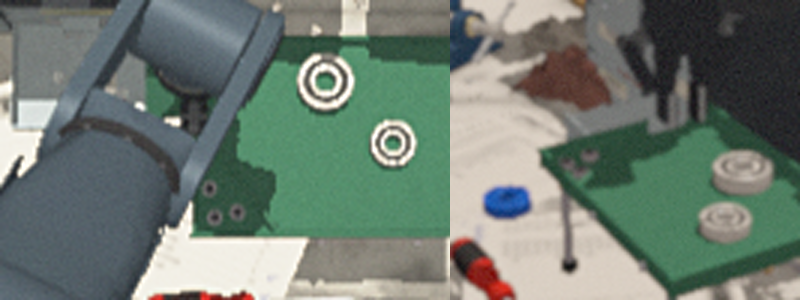

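Small 1 has gone from the tray into the chute. The large one and small 2 haven't moved. I lift, go behind small 2 and check the drawer with the same picture.

```bash
python3 -m jog '{"linear":[[0,0,25],[0,0,25],[-12,-40,0],[-12,-40,0],[-12,-40,0],[-12,-40,0],[-12,-40,0],[-7,-25,0],[0,0,0]],"turn":[0,0,0,0,0,0,0,0,0]}'
python3 - <<'E'
from h import *
s=sense();print(s['tcp_pos'],s['force'])
b=snap('top','t3');a=snap('side','s4')
c=np.hstack([cv2.resize(b[180:280,215:365],(450,300),interpolation=2),cv2.resize(a[150:260,210:340],(350,300),interpolation=2)])
cv2.imwrite('pics/t3.png',c[:,:,::-1])
E
```

```text
t: 10.1
tcp_pos: [0.5308, -0.4013, 0.3356]
tool_rot: [0.709, 0.705, 0.0, 0.0]
force: [-0.0, -0.0, -0.2]
finger_gap: 0.285
gripper_force: 0.0
[ 0.53075236 -0.40130545  0.33558677] [-0.04615858 -0.04879491 -0.17135096]
```

View pics/t3.png

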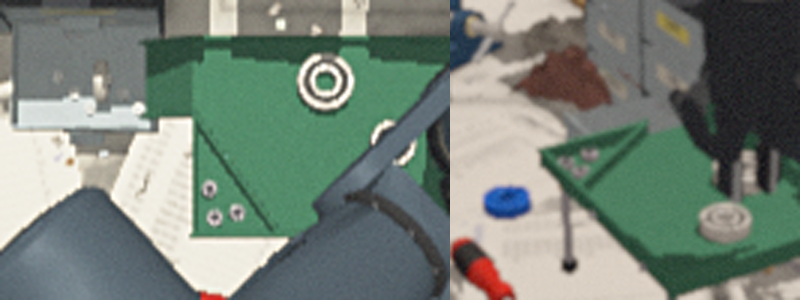

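Small 1 is in the drawer at crop (100,80), apparently leaning on edge. Small 2 is in front of the fingers.

```bash
python3 -m jog '{"linear":[[0,0,-20],[0,0,-20],[0,0,-10],[0,0,0]],"turn":[0,0,0,0]}'
python3 -m jog '{"linear":[[-2,9,0],[-2,9,0],[-2,10,0],[-2,10,0],[-2,10,0],[0,10,0],[0,10,0],[0,10,0],[0,10,0],[0,10,0],[0,10,0],[0,6,0]],"turn":[0,0,0,0,0,0,0,0,0,0,0,0]}'
python3 -m jog '{"linear":[[0,0,0],[0,-10,0],[0,-10,0],[0,0,0]],"turn":[0,0,0,0]}'
python3 - <<'E'
from h import *
s=sense();print(s['tcp_pos'],s['force'])
b=snap('top','t4');a=snap('side','s5')
c=np.hstack([cv2.resize(b[180:280,215:365],(450,300),interpolation=2),cv2.resize(a[150:260,210:340],(350,300),interpolation=2)])
cv2.imwrite('pics/t4.png',c[:,:,::-1])
E
```

```text
t: 10.7
tcp_pos: [0.5318, -0.3981, 0.285]
tool_rot: [0.708, 0.706, 0.0, -0.001]
force: [-0.8, -0.6, 0.7]
finger_gap: 0.276
gripper_force: 0.0
t: 12.2
tcp_pos: [0.5214, -0.2845, 0.2857]
tool_rot: [0.708, 0.706, -0.0, -0.0]
force: [-0.2, -0.6, 0.5]
finger_gap: 0.279
gripper_force: 0.5
t: 12.7
tcp_pos: [0.5214, -0.3069, 0.2857]
tool_rot: [0.709, 0.705, 0.0, 0.0]
force: [-0.1, 0.7, 0.2]
finger_gap: 0.283
gripper_force: 0.0
[ 0.52142776 -0.30690398  0.28567042] [-0.06434534  0.74300062  0.17027774]
```

View pics/t4.png

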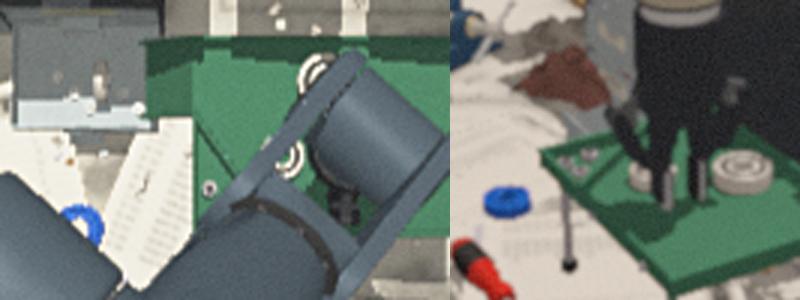

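Small 2 lies at crop (288,158), about world (0.517,-0.260), which is where small 1 started. I repeat the diagonal sweep.

```bash
python3 -m jog '{"linear":[[-10,-2,0],[-11,-2,0],[-10,0,0],[0,0,0],[0,0,0],[0,0,0],[0,0,0],[0,0,0],[0,0,0],[0,0,0],[0,0,0],[0,0,0]],"turn":[-1,-1,-1,-1,-1,-1,-1,-1,-1,-1,-1,-0.4]}'
python3 -m jog '{"linear":[[-5,12,0],[-4,13,0],[0,0,0],[12,8,0],[12,8,0],[12,8,0],[12,8,0],[12,8,0],[12,8,0],[12,8,0],[11,8,0],[0,0,0]],"turn":[0,0,0,0,0,0,0,0,0,0,0,0]}'
python3 -m jog '{"linear":[[-10,-7,0],[-10,-7,0],[0,-6,0],[0,0,0]],"turn":[0,0,0,0]}'
python3 - <<'E'
from h import *
s=sense();print(s['tcp_pos'],s['force'])
b=snap('top','t5');a=snap('side','s6')
c=np.hstack([cv2.resize(b[180:280,215:365],(450,300),interpolation=2),cv2.resize(a[150:260,210:340],(350,300),interpolation=2)])
cv2.imwrite('pics/t5.png',c[:,:,::-1])
E
```

```text
t: 14.3
tcp_pos: [0.4904, -0.3091, 0.2857]
tool_rot: [0.959, 0.282, -0.0, -0.0]
force: [0.5, -0.6, 0.4]
finger_gap: 0.28
gripper_force: 0.0
t: 15.8
tcp_pos: [0.5773, -0.2195, 0.2857]
tool_rot: [0.959, 0.283, 0.0, 0.0]
force: [-0.7, -0.2, -0.7]
finger_gap: 0.281
gripper_force: 0.0
t: 16.3
tcp_pos: [0.5562, -0.2415, 0.2859]
tool_rot: [0.96, 0.281, 0.0, 0.0]
force: [0.6, -0.2, -0.7]
finger_gap: 0.28
gripper_force: 0.0
[ 0.55624103 -0.24151237  0.28592907] [ 0.63679518 -0.20643929 -0.72837076]
```

View pics/t5.png

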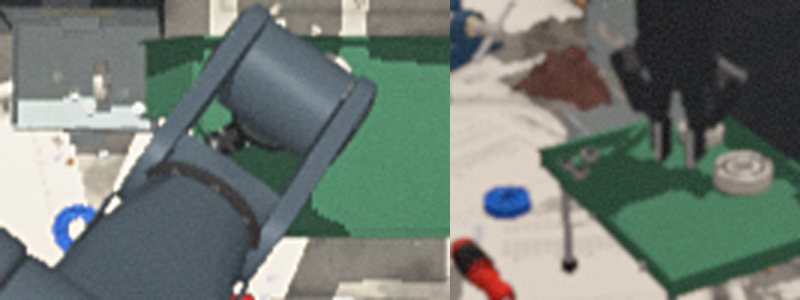

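Same state as before: small 2 at (712,133) in the side view, ready for the square push.

```bash
python3 -m jog '{"linear":[[0,-3,0],[0,0,0],[0,0,0],[0,0,0],[0,0,0],[0,0,0],[0,0,0],[0,0,0],[0,0,0],[0,0,0],[0,0,0],[0,0,0]],"turn":[1,1,1,1,1,1,1,1,1,1,1,0.4]}'
python3 -m jog '{"linear":[[14,0,0],[14,0,0],[14,0,0],[0,0,0],[0,10,0],[0,10,0],[0,10,0],[0,10,0],[0,10,0],[0,10,0],[0,10,0],[0,0,0]],"turn":[0,0,0,0,0,0,0,0,0,0,0,0]}'
python3 -m jog '{"linear":[[0,-10,25],[0,0,30],[0,0,30],[-35,0,30],[-35,20,0],[-35,20,0],[-35,20,0],[-35,20,0],[0,20,0],[0,10,0],[0,0,0],[0,0,0]],"turn":[0,0,0,1,1,1,1,1,1,1,1,1]}' 0
python3 - <<'E'
from h import *
s=sense();print(s['tcp_pos'],s['force'],s['q'])
b=snap('top','t6');a=snap('side','s7')
c=np.hstack([cv2.resize(b[180:280,215:365],(450,300),interpolation=2),cv2.resize(a[150:260,210:340],(350,300),interpolation=2)])
cv2.imwrite('pics/t6.png',c[:,:,::-1])
E
```

```text
t: 17.9
tcp_pos: [0.5566, -0.2431, 0.2857]
tool_rot: [0.708, 0.706, 0.0, 0.0]
force: [0.2, -0.7, -0.2]
finger_gap: 0.283
gripper_force: 0.0
t: 19.4
tcp_pos: [0.5984, -0.1723, 0.2856]
tool_rot: [0.708, 0.706, -0.0, -0.0]
force: [-0.1, -0.7, -0.5]
finger_gap: 0.279
gripper_force: 0.0
t: 20.9
tcp_pos: [0.4235, -0.0734, 0.4009]
tool_rot: [0.383, 0.924, -0.0, 0.0]
force: [-0.2, 0.1, 0.3]
finger_gap: -0.002
gripper_force: 0.0
[ 0.4234746  -0.07337402  0.40094359] [-0.2442727   0.10024388  0.3208906 ] [-4.32742928e-01  2.71347487e-01  1.90371180e+00 -2.06826753e-04
  9.65759909e-01 -1.21736243e+00]
```

View pics/t6.png

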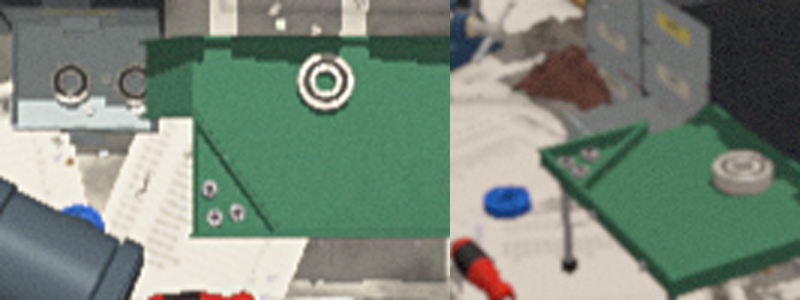

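Top view: both small bearings lie flat in the open drawer at crop (71,84) and (133,84). The large one is still on the tray at (326,82).

The jog interface can't tilt the tool. I'll push with the back of the fully opened front finger, set along x. It stands 57 mm ahead of the tool axis, beyond the gripper body's 42 mm, and I keep it to one side of the middle so it clears the upper lips.

```bash
cat >> h.py <<'E'
def drawer():
    im=snap('top','d').astype(int); 
    out=[]
    for y in (-.03,-.06,-.09,-.11):
        xs=np.arange(.50,.66,.001); uv=proj('top',np.c_[xs,0*xs+y,0*xs+.062])
        g=cv2.remap(im.astype(np.float32),uv[:,:1].astype(np.float32),uv[:,1:].astype(np.float32),1).reshape(-1,3)
        out.append(''.join('%4d'%v for v in g[::5].mean(1)))
    print('\n'.join(out))
E
python3 -m jog '{"linear":[[10,15,0],[10,15,0],[10,15,0],[12,12,0],[0,0,0],[0,0,-30],[0,0,-30],[0,0,-30],[0,0,-20],[0,0,0]],"turn":[-1,-1,-1,-1,-1,-1,-1,-1,-1,0]}' 1 40
python3 -c "
from h import *
drawer();s=sense();print(s['q'],s['force'])
print(atz('top',[[215+71/3,208.2],[215+133/3,208.2]],.025))"
```

```text
t: 22.25
tcp_pos: [0.4652, -0.0165, 0.2896]
tool_rot: [0.709, 0.706, -0.001, -0.001]
force: [0.1, 0.1, 0.4]
finger_gap: 1.004
gripper_force: 0.0
  85 203 238 233 233 235 234 236 237 182 212 215 214 213 219 152 115 117 120 119 116 118 115 115 116 117 116 120 117 119 107 105 103
 239 236 230 229 208 145 127 114 117 117 188 219 216 208 138 208 115  99 133 136 100  79 126 120 117 119 119 114 111 119 117 111  96
 160 164 166 182 183 149 120 125 126 104 195 220 219 221 160 114 118 118 112 131 127 121 118 118 119 118 116 119 119 119 107 101 105
 235 235 236 238 236 207 182 125 118 116 178 221 219 200 131 175  85 118 122 118 104  73 121 118 117 118 120 120 117 118 102 101 101
[-2.76021914e-01  5.11409403e-01  1.93093460e+00 -2.81499582e-05
  7.00383176e-01 -2.72635787e-01] [-0.37351152 -0.09565698  0.10447206]
[[ 0.59206893 -0.05084382  0.025     ]
 [ 0.59303778 -0.11232417  0.025     ]]
```

```bash
python3 -m jog '{"linear":[[0,0,-25],[0,0,-25],[0,0,-20],[0,0,-15],[0,0,0],[10,0,0],[10,0,0],[10,0,0],[10,0,0],[10,0,0],[10,0,0],[0,0,0]],"turn":[0,0,0,0,0,0,0,0,0,0,0,0]}'
python3 -c "
from h import *
drawer();s=sense();print(s['tcp_pos'],s['force'])"
```

```text
t: 23.8
tcp_pos: [0.5266, -0.0164, 0.2057]
tool_rot: [0.708, 0.706, 0.001, 0.001]
force: [-0.3, -0.0, -0.1]
finger_gap: 1.001
gripper_force: 0.0
  65  77 101 104 100  97 101 101  99 101  97  86  91  97 100  94 100 125 129 123 118 121 121 119 121 121 115 121 120 118 115 105 109
 240 238 234 234 223 225 214 191 158 143 123  86  65  78  90 108 107 124 117 120 123 120 122  75 100 133 124 116 117 117 122 114 101
 166 168 172 187 189 208 208 215 215 213 216 205 110 102 117 127 113 157 122 123 124 122 123 123 125 123 125 131 125 121 110 106 109
 237 237 238 241 237 224 219 212 215 218 220 219 135 128 124 121 112 183 125 123 125 124 126  91 118 123 119 111  71 106 105 103 103
[ 0.52582143 -0.0163267   0.20563732] [-1.07707751 -0.72988013  0.28581361]
```

```bash
python3 -m jog '{"linear":[[6,0,0],[6,0,0],[6,0,0],[4,0,0],[0,0,0]],"turn":[0,0,0,0,0]}'
python3 -m jog '{"linear":[[2,0,0],[2,0,0],[0,0,0]],"turn":[0,0,0]}'
python3 -m jog '{"linear":[[2,0,0],[2,0,0],[0,0,0]],"turn":[0,0,0]}'
python3 -c "
from h import *
drawer();s=sense();print(s['tcp_pos'],s['force'])"
```

```text
t: 24.48
tcp_pos: [0.548, -0.0164, 0.2058]
tool_rot: [0.708, 0.706, 0.0, 0.001]
force: [-0.1, 0.3, -0.3]
finger_gap: 0.997
gripper_force: 0.0
t: 24.85
tcp_pos: [0.5516, -0.0163, 0.2058]
tool_rot: [0.708, 0.706, 0.0, 0.0]
force: [-0.1, -0.2, -0.3]
finger_gap: 0.997
gripper_force: 0.0
t: 25.22
tcp_pos: [0.5557, -0.0164, 0.2057]
tool_rot: [0.708, 0.706, 0.0, 0.0]
force: [-0.8, -0.1, -0.6]
finger_gap: 1.001
gripper_force: 0.0
  85  42  50  55  60  61  56  66  88  98 104 105 102 102 103 101 101 100  93  88  96 100  98 111 124 121 119 123 117 120 112 107 108
 240 238 232 233 219 222 220 217 217 219 218 221 222 205 183 129  85  72  62  64  68  82  91 120 122 124 126 115 115 120 122 112  99
 166 169 171 188 189 206 208 215 214 214 215 205 177 155 113 127 130 122 123 129 134 121 104 112 125 125 125 121 121 123 109 105 106
 237 238 239 240 237 225 217 212 215 218 220 215 210 202 121 126 126 133 128 124 121 108 108 121 124 124 120 123  84 117 106 102 105
[ 0.55565591 -0.01633143  0.20572312] [ 0.65935031 -0.19790224  0.53155652]
```

```bash
python3 -m jog '{"linear":[[2,0,0],[2,0,0],[0,0,0]],"turn":[0,0,0]}' | grep -E "tcp|force:"
python3 -m jog '{"linear":[[2,0,0],[1,0,0],[0,0,0]],"turn":[0,0,0]}' | grep -E "tcp|force:"
python3 -m jog '{"linear":[[2,0,0],[1,0,0],[0,0,0]],"turn":[0,0,0]}' | grep -E "tcp|force:"
python3 -m jog '{"linear":[[2,0,0],[0,0,0]],"turn":[0,0]}' | grep -E "tcp|force:"
```

```text
tcp_pos: [0.5597, -0.0164, 0.2057]
force: [-0.4, -0.4, -0.2]
gripper_force: 0.0
tcp_pos: [0.5626, -0.0163, 0.2057]
force: [-0.0, -0.5, 0.4]
gripper_force: 0.0
tcp_pos: [0.5656, -0.0163, 0.2057]
force: [-0.4, -0.1, -0.4]
gripper_force: 0.0
tcp_pos: [0.5677, -0.0164, 0.2057]
force: [-0.7, -0.9, -0.5]
gripper_force: 0.0
```

```bash
for i in 1; do python3 -m jog '{"linear":[[2,0,0],[0,0,0]],"turn":[0,0]}' | grep -E "tcp|  *force|^force"; done
python3 -m jog '{"linear":[[2,0,0],[0,0,0]],"turn":[0,0]}' | grep -E "tcp|^force"
python3 -c "
from h import *
drawer();s=sense();print(s['tcp_pos'],s['force'],s['finger_gap'])
print(atz('top',[[215+18.5/5,180+35/5],[215+268/5,180+35/5]],.19))"
```

```text
tcp_pos: [0.5697, -0.0164, 0.2057]
force: [0.3, -0.5, -0.1]
tcp_pos: [0.5717, -0.0163, 0.2057]
force: [-0.2, -0.6, 0.1]
 241 238 236 134  63  52  51  55  52  56  59  73  92 100 105 104 101 103 103 101 104  97  89  81  92  99  95 110 121 120 113 107 108
 240 238 233 233 211 211 220 216 217 218 217 216 217 216 213 153 112 121 122 114  94  67  55  54  70  86 117 122 113 121 123 115 101
 165 168 173 189 186 208 208 214 218 213 217 206 180 153 114 125 129 120 121 131 131 142 139 129 120 100 122 122 125 124 110 104 108
 237 237 239 240 237 224 218 211 216 217 219 217 212 199 121 121 126 130 133 127 121 113 108 111 113  99 118 123 122 122 104 102 103
[ 0.57161747 -0.01634386  0.20570149] [-0.13350141 -0.74198281 -0.16839581] 0.9975771861586328
[[ 0.63236898 -0.00829961  0.19      ]
 [ 0.63442402 -0.14189695  0.19      ]]
```

```bash
for k in a; do python3 -m jog '{"linear":[[1,0,0],[1,0,0],[0,0,0]],"turn":[0,0,0]}' | grep -E "tcp|^force"; done
python3 -m jog '{"linear":[[1,0,0],[0,0,0]],"turn":[0,0]}' | grep -E "tcp|^force"
python3 -m jog '{"linear":[[1,0,0],[0,0,0]],"turn":[0,0]}' | grep -E "tcp|^force"
```

```text
tcp_pos: [0.5733, -0.0163, 0.2057]
force: [-1.9, -0.1, -0.1]
tcp_pos: [0.5736, -0.0162, 0.2055]
force: [-3.9, -1.0, 1.3]
tcp_pos: [0.5739, -0.016, 0.2053]
force: [-7.3, -0.5, 2.4]
```

```bash
python3 -m jog '{"linear":[[1,0,0],[0,0,0]],"turn":[0,0]}' | grep -E "tcp|^force"
python3 -m jog '{"linear":[[1,0,0],[0,0,0]],"turn":[0,0]}' | grep -E "tcp|^force"
```

```text
tcp_pos: [0.5742, -0.0159, 0.2051]
force: [-8.1, 0.2, 2.7]
tcp_pos: [0.5745, -0.0158, 0.205]
force: [-9.3, -0.3, 2.7]
```

Contact is at TCP x 0.573. To tell the drawer's stop from a knuckle touching the cabinet, I'll back off and probe a shut upper drawer with the fingertip alone. If it touches at the same x, the lower drawer is flush.

```bash
python3 -m jog '{"linear":[[-5,0,0],[-10,0,0],[-15,0,0],[0,0,25],[0,0,25],[0,0,25],[0,0,25],[0,0,0],[10,0,0],[8,0,0],[5,0,0],[0,0,0]],"turn":[0,0,0,0,0,0,0,0,0,0,0,0]}' | grep -E "tcp|^force"
python3 -m jog '{"linear":[[1,0,0],[0,0,0]],"turn":[0,0]}' | grep -E "tcp|^force"
python3 -m jog '{"linear":[[1,0,0],[0,0,0]],"turn":[0,0]}' | grep -E "tcp|^force"
python3 -m jog '{"linear":[[1,0,0],[0,0,0]],"turn":[0,0]}' | grep -E "tcp|^force"
python3 -m jog '{"linear":[[1,0,0],[0,0,0]],"turn":[0,0]}' | grep -E "tcp|^force"
```

```text
tcp_pos: [0.5709, -0.0164, 0.3051]
force: [-0.2, -0.5, -1.1]
tcp_pos: [0.5713, -0.0163, 0.3056]
force: [-0.4, 0.1, -0.0]
tcp_pos: [0.5725, -0.0163, 0.3058]
force: [-0.5, 0.2, -0.2]
tcp_pos: [0.5735, -0.0163, 0.3058]
force: [0.7, 0.1, -0.4]
tcp_pos: [0.5745, -0.0164, 0.3057]
force: [-0.2, 0.6, -0.3]
```

```bash
python3 -m jog '{"linear":[[2,0,0],[0,0,0]],"turn":[0,0]}' | grep -E "tcp|^force"
python3 -m jog '{"linear":[[2,0,0],[0,0,0]],"turn":[0,0]}' | grep -E "tcp|^force"
python3 -m jog '{"linear":[[2,0,0],[0,0,0]],"turn":[0,0]}' | grep -E "tcp|^force"
```

```text
tcp_pos: [0.5767, -0.0163, 0.3057]
force: [0.1, -0.2, -0.8]
tcp_pos: [0.578, -0.0163, 0.3057]
force: [-2.4, -0.4, 1.8]
tcp_pos: [0.5787, -0.0162, 0.3058]
force: [-8.2, -1.6, 5.8]
```

```bash
python3 -m jog '{"linear":[[2,0,0],[0,0,0]],"turn":[0,0]}' | grep -E "tcp|^force"
python3 -m jog '{"linear":[[2,0,0],[0,0,0]],"turn":[0,0]}' | grep -E "tcp|^force"
```

```text
tcp_pos: [0.5793, -0.0162, 0.3059]
force: [-13.5, -2.5, 10.2]
tcp_pos: [0.5799, -0.0162, 0.3062]
force: [-19.6, -2.1, 14.7]
```

The shut upper drawer touches at x 0.577, so the lower one is still about 4 mm out. The first contact was probably the gripper body on an upper lip. I'll try again 13 mm further left, clear of those lips.

```bash
python3 -m jog '{"linear":[[-10,0,0],[-15,0,0],[-10,6,0],[0,7,-25],[0,0,-25],[0,0,-25],[0,0,-25],[0,0,0],[10,0,0],[8,0,0],[5,0,0],[0,0,0]],"turn":[0,0,0,0,0,0,0,0,0,0,0,0]}' | grep -E "tcp|^force"
python3 -m jog '{"linear":[[1,0,0],[0,0,0]],"turn":[0,0]}' | grep -E "tcp|^force"
python3 -m jog '{"linear":[[1,0,0],[0,0,0]],"turn":[0,0]}' | grep -E "tcp|^force"
python3 -m jog '{"linear":[[1,0,0],[0,0,0]],"turn":[0,0]}' | grep -E "tcp|^force"
```

```text
tcp_pos: [0.5726, -0.0033, 0.2061]
force: [-0.4, 0.3, 1.2]
tcp_pos: [0.573, -0.0033, 0.2057]
force: [-3.5, 0.0, 1.8]
tcp_pos: [0.5734, -0.0032, 0.2055]
force: [-4.5, -0.6, 1.1]
tcp_pos: [0.5737, -0.0031, 0.2052]
force: [-6.5, -0.6, 1.8]
```

```bash
python3 -c "
from h import *
s=sense();print(s['t'])
print(atz('top',[[215+130/5,180+425/5],[215+130/5,180+340/5],[215+88/5,180+383/5]],.012))"
python3 -m jog '{"linear":[[-10,0,0],[-15,0,0],[0,-21,0],[0,-21,0],[0,-21,0],[0,0,-15],[0,0,-15],[0,0,-8],[0,0,0]],"turn":[0,0,0,0,0,0,0,0,0]}'
```

```text
34.575
[[ 0.42371798 -0.06042199  0.012     ]
 [ 0.47425636 -0.05939635  0.012     ]
 [ 0.44824819 -0.03488053  0.012     ]]
t: 35.7
tcp_pos: [0.55, -0.0656, 0.1664]
tool_rot: [0.708, 0.706, -0.001, -0.001]
force: [-0.9, -0.5, -0.3]
finger_gap: 1.0
gripper_force: 0.0
```

```bash
python3 -m jog '{"linear":[[4,0,0],[4,0,0],[0,0,0]],"turn":[0,0,0]}' | grep -E "tcp|^force"
python3 -m jog '{"linear":[[2,0,0],[0,0,0]],"turn":[0,0]}' | grep -E "tcp|^force"
python3 -m jog '{"linear":[[1,0,0],[0,0,0]],"turn":[0,0]}' | grep -E "tcp|^force"
python3 -m jog '{"linear":[[1,0,0],[0,0,0]],"turn":[0,0]}' | grep -E "tcp|^force"
python3 -m jog '{"linear":[[1,0,0],[0,0,0]],"turn":[0,0]}' | grep -E "tcp|^force"
```

```text
tcp_pos: [0.5591, -0.0663, 0.1682]
force: [-0.5, -0.4, 0.1]
tcp_pos: [0.5606, -0.0664, 0.1679]
force: [-0.4, -0.0, -0.4]
tcp_pos: [0.5615, -0.0664, 0.1677]
force: [-0.4, -0.3, 0.3]
tcp_pos: [0.5623, -0.0663, 0.1677]
force: [-1.1, -0.4, -0.5]
tcp_pos: [0.5627, -0.0662, 0.1675]
force: [-3.5, 0.3, 0.4]
```

```bash
python3 -m jog '{"linear":[[1,0,0],[0,0,0]],"turn":[0,0]}' | grep -E "tcp|^force"
python3 -m jog '{"linear":[[1,0,0],[0,0,0]],"turn":[0,0]}' | grep -E "tcp|^force"
python3 -m jog '{"linear":[[-5,0,0],[-10,0,0],[0,0,30],[0,0,30],[0,0,30],[0,0,33],[0,0,0],[5,0,0],[4,0,0],[0,0,0]],"turn":[0,0,0,0,0,0,0,0,0,0]}' | grep -E "tcp|^force"
python3 -m jog '{"linear":[[1,0,0],[0,0,0]],"turn":[0,0]}' | grep -E "tcp|^force"
python3 -m jog '{"linear":[[1,0,0],[0,0,0]],"turn":[0,0]}' | grep -E "tcp|^force"
python3 -m jog '{"linear":[[1,0,0],[0,0,0]],"turn":[0,0]}' | grep -E "tcp|^force"
python3 -m jog '{"linear":[[1,0,0],[0,0,0]],"turn":[0,0]}' | grep -E "tcp|^force"
python3 -m jog '{"linear":[[1,0,0],[0,0,0]],"turn":[0,0]}' | grep -E "^t:|tcp|^force"
```

```text
tcp_pos: [0.563, -0.066, 0.1673]
force: [-5.9, 0.1, 1.0]
tcp_pos: [0.5633, -0.0658, 0.1671]
force: [-7.6, -0.6, 1.1]
tcp_pos: [0.5597, -0.0663, 0.2897]
force: [-0.0, 0.3, -0.9]
tcp_pos: [0.5604, -0.0663, 0.2904]
force: [0.2, 0.4, 1.0]
tcp_pos: [0.5615, -0.0663, 0.2908]
force: [-0.2, 0.1, -0.1]
tcp_pos: [0.5626, -0.0664, 0.2908]
force: [-0.1, -0.3, -0.5]
tcp_pos: [0.5635, -0.0663, 0.2907]
force: [-0.6, 1.1, 1.0]
t: 40.08
tcp_pos: [0.5645, -0.0663, 0.2907]
force: [-0.3, 0.1, 0.3]
```

```bash
python3 -m jog '{"linear":[[1,0,0],[0,0,0]],"turn":[0,0]}' | grep -E "tcp|^force"
python3 -m jog '{"linear":[[1,0,0],[0,0,0]],"turn":[0,0]}' | grep -E "tcp|^force"
python3 -m jog '{"linear":[[1,0,0],[0,0,0]],"turn":[0,0]}' | grep -E "tcp|^force"
```

```text
tcp_pos: [0.5655, -0.0663, 0.2907]
force: [-0.1, 0.1, -0.8]
tcp_pos: [0.5665, -0.0664, 0.2907]
force: [0.2, -0.3, 0.1]
tcp_pos: [0.5675, -0.0663, 0.2907]
force: [-0.4, -0.2, 0.3]
```

```bash
python3 -m jog '{"linear":[[2,0,0],[0,0,0]],"turn":[0,0]}' | grep -E "tcp|^force"
python3 -m jog '{"linear":[[2,0,0],[0,0,0]],"turn":[0,0]}' | grep -E "tcp|^force"
python3 -m jog '{"linear":[[2,0,0],[0,0,0]],"turn":[0,0]}' | grep -E "^t:|tcp|^force"
```

```text
tcp_pos: [0.5696, -0.0663, 0.2907]
force: [-0.3, 0.4, -0.3]
tcp_pos: [0.5716, -0.0664, 0.2907]
force: [0.8, -0.2, 0.2]
t: 41.58
tcp_pos: [0.5732, -0.0663, 0.2906]
force: [-2.0, -0.4, 0.8]
```

```bash
python3 -m jog '{"linear":[[-10,0,0],[-8,0,0],[0,0,-13],[0,0,0],[4,0,0],[4,0,0],[0,0,0]],"turn":[0,0,0,0,0,0,0]}' | grep -E "tcp|^force"
python3 -m jog '{"linear":[[1.5,0,0],[0,0,0]],"turn":[0,0]}' | grep -E "tcp|^force"
python3 -m jog '{"linear":[[1.5,0,0],[0,0,0]],"turn":[0,0]}' | grep -E "tcp|^force"
python3 -m jog '{"linear":[[1.5,0,0],[0,0,0]],"turn":[0,0]}' | grep -E "^t:|tcp|^force"
```

```text
tcp_pos: [0.5641, -0.0664, 0.2779]
force: [-0.4, -0.5, 0.2]
tcp_pos: [0.565, -0.0663, 0.2778]
force: [-0.7, -0.8, 0.1]
tcp_pos: [0.5666, -0.0663, 0.2778]
force: [-1.1, 0.3, -0.7]
t: 43.2
tcp_pos: [0.5681, -0.0663, 0.2777]
force: [-0.1, 0.1, 0.0]
```

```bash
python3 -m jog '{"linear":[[-20,0,0],[-30,0,30],[-40,0,40],[-40,0,30],[-20,0,0],[0,0,0]],"turn":[0,0,0,0,0,0]}' | grep -E "^t:|tcp|^force"
python3 - <<'E'
from h import *
im=snap('top','t7').astype(np.float32); im2=snap('side','s8').astype(np.float32); o=cv2.imread('pics/t6_raw.png')[:,:,::-1].astype(np.float32)
def prof(n,im,y,z,xs):
    uv=proj(n,np.c_[xs,0*xs+y,0*xs+z]).astype(np.float32)
    return cv2.remap(im,uv[:,:1].copy(),uv[:,1:].copy(),1).reshape(-1,3).mean(1)
xs=np.arange(.600,.662,.002)
print('x   ',''.join('%4d'%v for v in xs*1000))
for y in (.07,.05,.03,.015,-.02,-.035,-.05,-.067,-.09,-.105,-.12): print('top z62 %6.3f'%y,''.join('%4d'%v for v in prof('top',im,y,.062,xs)))
E
```

```text
t: 43.95
tcp_pos: [0.4167, -0.066, 0.3782]
force: [0.2, -0.3, -0.8]
x     600 602 604 606 608 610 612 614 616 618 620 622 624 626 628 630 632 634 636 638 640 642 644 646 648 650 652 654 656 658 660 662
top z62  0.070  109  95  79  69  63  62  62  65  76  93 108 113 116 118 116 115 113 111 113 113 113 113 114 115 105 102 103 100  96  94  98  96
top z62  0.050  124 121 123 124 124 122 122 121 120 120 122 126 124 122 124 127 128 125 118 109  99 102 103 100  96  94  94  97  99 100  98  92
top z62  0.030  125 124 126 127 124 125 126 127 128 128 125 123 125 128 128 129 130 130 117 101  93  94  99 100  97  95  94  96  98 100 101  96
top z62  0.015  121 124 122 120 122 123 123 120 121 123 124 126 128 128 128 128 129 129 121 107  99  96  96  95  89  82  71  61  56  63  75  83
top z62 -0.020  130 120 120 125 127 128 127 128 127 126 128 129 129 127 122 113 100  98 100 107 112 116 118 111 104  99  97  98 103 103 102  99
top z62 -0.035  225 187 151 126 124 125 123 124 123 120 124 126 125 127 122 112  98  95  97 102 107 112 116 111 106 104 101  98  97  99  99  99
top z62 -0.050  119 118 118 120 121 121 121 122 122 120 121 121 118 119 115 106  98  99 106 110 110 108 111 115 119 118 117 114 102  98  97  98
top z62 -0.067  119 116 114 109 107 107 109 108 105 107 111 116 117 118 115 103  96  96 107 112 112 108 111 116 120 118 114 109 105 100  95  93
top z62 -0.090  127 133 136 136 135 132 128 124 119 122 124 125 127 125 120 108 100  98 109 115 118 118 118 114 107 106 105 103  98  98 105  96
top z62 -0.105  117 115 116 112 109 109 110 112 114 115 118 122 121 120 118 106  98  93 104 112 117 117 116 112 105 100  97  97  98  98  96  93
top z62 -0.120   98 103  99  96  94  98 101 104 111 114 116 121 122 119 111  91  80  82  98 111 118 118 115 111 104  97  92 100  99  97  99  90
```

The numeric check with the top camera shows the drawer still about 7 mm proud: its edge is at x 0.630, the shut neighbour's at 0.637. The knuckle bulge is what stops a straight push. Instead I'll press the front fingertip sideways on the end of the drawer's finger lip and drag it in by friction, with the knuckle beside the upper lips.

```bash
python3 -m jog '{"linear":[[40,12,0],[40,12,0],[43,12,-30],[0,0,-45],[0,0,-45],[0,0,-45],[0,0,-30],[0,0,-17],[0,0,0],[10,0,0],[8,0,0],[0,0,0]],"turn":[0,0,0,0,0,0,0,0,0,0,0,0]}' | grep -E "^t:|tcp|^force"
python3 -m jog '{"linear":[[8,0,0],[0,-3,0],[0,-3,0],[0,0,0]],"turn":[0,0,0,0]}' | grep -E "^t:|tcp|^force"
python3 -m jog '{"linear":[[0,-2,0],[0,0,0]],"turn":[0,0]}' | grep -E "^t:|tcp|^force"
python3 -m jog '{"linear":[[0,-2,0],[0,0,0]],"turn":[0,0]}' | grep -E "^t:|tcp|^force"
```

```text
t: 45.55
tcp_pos: [0.5604, -0.0305, 0.1669]
force: [0.5, 0.2, 0.4]
t: 46.05
tcp_pos: [0.5669, -0.0363, 0.1657]
force: [-0.1, 2.3, -0.1]
t: 46.3
tcp_pos: [0.5668, -0.0368, 0.1657]
force: [1.8, 9.2, 0.9]
t: 46.55
tcp_pos: [0.5668, -0.0373, 0.1657]
force: [3.5, 15.8, 2.1]
```

Side contact is firm at 16 N. Dragging inward.

```bash
python3 -m jog '{"linear":[[1,0,0],[1,0,0],[1,0,0],[0,0,0]],"turn":[0,0,0,0]}' | grep -E "^t:|tcp|^force"
python3 -m jog '{"linear":[[1,0,0],[1,0,0],[1,0,0],[0,0,0]],"turn":[0,0,0,0]}' | grep -E "^t:|tcp|^force"
python3 -m jog '{"linear":[[1,0,0],[1,0,0],[0,0,0]],"turn":[0,0,0]}' | grep -E "^t:|tcp|^force"
```

```text
t: 47.05
tcp_pos: [0.5678, -0.0373, 0.1654]
force: [-2.7, 13.7, 3.8]
t: 47.55
tcp_pos: [0.5699, -0.0372, 0.1648]
force: [-3.1, 13.1, 2.0]
t: 47.92
tcp_pos: [0.5718, -0.0372, 0.1646]
force: [-3.0, 12.4, 0.9]
```

```bash
cat > d.py <<'E'
from h import *
im=snap('top','d2').astype(np.float32)
xs=np.arange(.616,.662,.002)
print('x   ',''.join('%4d'%v for v in xs*1000))
for y in (-.09,-.105,-.12):
    uv=proj('top',np.c_[xs,0*xs+y,0*xs+.062]).astype(np.float32)
    print('%6.3f'%y,''.join('%4d'%v for v in cv2.remap(im,uv[:,:1].copy(),uv[:,1:].copy(),1).reshape(-1,3).mean(1)))
E
python3 d.py
```

```text
x     616 618 620 622 624 626 628 630 632 634 636 638 640 642 644 646 648 650 652 654 656 658 660 662
-0.090  102 112 118 124 125 129 133 131 128 124 119 113 105 100 106 112 113 112 110 107 101 101 109 101
-0.105  118 121 124 124 126 128 128 126 124 122 115 109 103  97 101 107 107 104 102 102 103 103 105 100
-0.120  116 120 123 125 126 125 120  98  92 106 110 108  99  99 101 103 104 103 102 104 105 104 103  94
```

The drawer edge moved from 0.630 to about 0.638, level with its neighbour. One more stroke will seat it.

```bash
python3 -m jog '{"linear":[[0,8,0],[0,4,0],[-6,0,0],[0,0,0],[0,-6,0],[0,-4,0],[0,-2,0],[0,0,0]],"turn":[0,0,0,0,0,0,0,0]}' | grep -E "^t:|tcp|^force"
python3 -m jog '{"linear":[[1,0,0],[1,0,0],[1,0,0],[1,0,0],[1,0,0],[0,0,0]],"turn":[0,0,0,0,0,0]}' | grep -E "^t:|tcp|^force"
python3 d.py
```

```text
t: 48.98
tcp_pos: [0.5694, -0.0373, 0.166]
force: [4.4, 17.8, 1.5]
t: 49.72
tcp_pos: [0.5716, -0.0372, 0.1652]
force: [-3.2, 14.7, 1.9]
x     616 618 620 622 624 626 628 630 632 634 636 638 640 642 644 646 648 650 652 654 656 658 660 662
-0.090  103 112 119 124 128 130 130 131 128 122 114 104  96  99 101 102 102 108 111 106 104 105 108 100
-0.105  118 121 124 124 127 128 127 126 124 121 113 103  94  97 101 103 103 102 102 104 102 101 102  96
-0.120  118 121 122 123 128 128 119  99  93 104 107 104  97 100 101 100 101 103 105 104 105 104 102  93
```

```bash
python3 -m jog '{"linear":[[0,8,0],[0,4,0],[-6,0,0],[0,0,0],[0,0,0],[0,0,0],[1,-6,0],[1,-4,0],[1,-1,0],[1,0,0],[1,0,0],[1,0,0]],"turn":[0,0,0,0,0,0,0,0,0,0,0,0]}' | grep -E "^t:|tcp|^force"
python3 -m jog '{"linear":[[1,0,0],[1,0,0],[0,0,0]],"turn":[0,0,0]}' | grep -E "^t:|tcp|^force"
python3 -m jog '{"linear":[[0,6,0],[0,8,0],[-8,0,0],[-15,0,0],[0,0,30],[0,0,50],[-30,0,60],[-50,0,60],[-30,0,0],[0,0,0]],"turn":[0,0,0,0,0,0,0,0,0,0]}' | grep -E "^t:|tcp|^force"
python3 - <<'E'
exec(open('d.py').read().replace('(-.09','(.05,.03,.015,-.02,-.035,-.05,-.09'))
E
```

```text
t: 51.28
tcp_pos: [0.5719, -0.037, 0.1652]
force: [-3.4, 10.7, 2.1]
t: 51.65
tcp_pos: [0.574, -0.0369, 0.165]
force: [-3.2, 10.3, 1.6]
t: 52.9
tcp_pos: [0.4531, -0.0253, 0.3506]
force: [-0.4, 0.3, 0.2]
x     616 618 620 622 624 626 628 630 632 634 636 638 640 642 644 646 648 650 652 654 656 658 660 662
 0.050  124 123 123 127 127 126 128 129 130 128 120 110 101 103 104 101  98  97  99  98  99 100  99  93
 0.030  131 130 129 127 126 127 129 131 133 133 119 102  94  95  98  98  96  95  97  99 100  99  99  95
 0.015  123 125 124 126 128 132 130 128 128 128 122 113 102  98  98  97  92  84  70  62  59  67  77  83
-0.020  127 128 130 130 129 131 130 129 129 131 127 107  98  94  96 101 103 101 101 102 102 104 103 100
-0.035  125 127 127 126 125 128 128 127 127 127 125 110 101  96  97  98 101 104 102 101 101 100  99  99
-0.050  123 125 127 128 127 123 120 122 120 117 113 113 111 109 112 114 116 117 116 113 104 100  98  98
-0.090  122 123 125 127 129 128 125 125 123 120 108  96  90  95  97  98  99 105 107 104 102 102 105  97
-0.105  116 119 120 120 123 125 125 121 118 117 105  97  93  93  95  98 100  99  99 100  98  97  99  95
-0.120  113 117 119 121 124 123 117  95  87  97 104 104  96  97  97  97  99  99  97 101 102 101  99  88
```

The drawer's face is now level with its neighbour (0.638 against 0.637), the ledge no longer shows, and the arm is clear. Handing in.

```bash
python3 -c "
from station import *
print(sign_off())"
```

```text
the job is handed in; nothing more can be done
None
```

I've handed in the job at about 53 s: both small bearings are in the drawer, and by the camera it is shut to within about 2 mm (limit 6 mm); the large one was still on the tray in the last picture and wasn't touched after that. The hand-in returned no verdict.

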